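Rock the angle gauge on the uneven stud to its mark and hold it

ROBOT

A 6-joint arm with a two-finger parallel gripper is mounted at the origin on the work surface. World frame = base frame: x ahead of the robot, y to its left, z up, the work surface at z = 0. Lengths are in m, angles in rad, forces in N, time in s.
With the tool pointing down it reaches from about 0.25 to 0.775 m from the base axis. Payload 4 kg.
Tool frame: the origin (TCP) lies midway between the tips of the shut fingers; the grasp point (between the pads) lies 19 mm behind it; z points along the fingers, y is the line along which they close (so a half turn about z gives the same grasp; the last joint's range is limited). The gripper opens to 94 mm and grips with 3 to 60 N. Pads are 16 mm wide; open, the fingers measure 119 mm over their backs; the gripper's body (75 mm by 177 mm) begins 78 mm behind the grasp point.
Start: joints at [-1.236, 0.087, 1.371, -0, 1.684, -0.103], TCP at [0.233, -0.498, 0.206] pointing down, gripper open.
Joint ranges: [-3.1, 3.1], [-0.76, 2.03], [0.27, 2.55], [-1.08, 4.22], [0.17, 2.65], [-2.57, 2.57]. Speed limits (rad/s): [2.79, 2.79, 3.14, 3.14, 3.14, 3.14].

INTERFACE

Orientations are given as [roll, pitch, yaw] about the fixed x, y, z axes, in that order (R = Rz(yaw) Ry(pitch) Rx(roll)).
In Python, from bench import get_obs, snapshot, close_job gives the robot as it stands. The module is installed in compiled form; this text tells all that it offers.
- The arm moves only by the tool drive_tool, never from a script. Its argument "commands" is a list of rows, each a list of 6 numbers: the shift along the tool's x, y, z in units of 0.04 m (1.0 is 0.04 m), then the turn, a rotation vector about the tool's x, y, z in units of 0.1 rad (1.0 is 0.1 rad). In form: [[dx, dy, dz, wx, wy, wz], ...]. A call has 1 to 20 rows; each row shifts and turns the commanded pose from where the row before left it, along the tool's axes as they then stand; what a row does not reach is not made up. A row lasts 1/8 s, in which the tool goes at most 62.5 mm and 10.7 degrees, less where a joint would pass 70% of its speed; a pose out of reach is approached as far as the arm can. A call with a number of a shift or a turn outside -1 to 1 is refused whole. A call with a gripper value outside its range is refused whole. "gripper" is the closure, from 0 (fully open) to 1 (shut), set as the call begins (left out, the last holds). The fingers move at their own pace and stop on an object; the grip force is fixed at half the most. Time passes only in rows, so rows that do not move let the fingers close. It gives the time, the measured TCP pose, the force, the opening and the grip force at its end, in the units of the state.
- get_obs(): the state, without advancing time (a new reading comes with each control period).
- snapshot(name): name is "side" or "top" or "wrist"; returns a dict with "image" (420x560x3 uint8, blue, green, red), "range_z" (420x560 float32, m along the optical axis (not along the pixel's ray), 0 where there is no reading), "fx", "fy", "cx", "cy" (pixels), "k1" (the pictures are not rectified: a ray, as slopes to the right and down, at radius r is drawn at 1 + k1 r^2 times it, then the intrinsics apply), "rvec" (rotation vector, rad) and "tvec" (3), from world to camera coordinates, as OpenCV has them. Camera axes: x right, y down, z forward; pixel columns grow to the right and rows downward; lengths in m; the calibration is good to about 2 mm. A picture is of the moment at which its call begins.
- close_job(): hands the job in; it is judged then, once.
The state is a dict: "time": time; "joint_positions": joint angles; "qvel": joint speeds; "joint_torque": joint torques, N m; "tool_pos": TCP position; "ee_rot": TCP orientation; "wrist_force": force on the tool from outside, world axes, zero at the start; "wrist_torque": the same for the moment, N m; "width": finger opening in m; "finger_force": force on a finger pad.
Only numpy, scipy, OpenCV 4.12 (cv2) and the standard library are available. Lean on these libraries where they do the work, as an engineer would, in place of code of your own. Each camera call takes 0.05 s, during which the arm holds its last target. There are 200 camera calls.

TASK

Pick up the angle gauge by its wooden grip from the joist offcut and set it level on the rounded crown of the uneven stud block, square across the block and with the middle of its foot on the crown. Then rock it over the crown towards the side of its set mark until the swinging pointer settles on the mark, and finish while still holding it there, its foot bearing on the crown alone and clear of both shoulders, so that the angle can be scribed. Leave the other things on the bench where they are.

Things in the scene. Friction and masses are not known exactly. Their poses are not given: they have to be found in the camera images.
- gauge: Angle gauge, 0.4 kg (sizes in mm), standing on the joist offcut. Origin: centre of the underside of its aluminium foot (40 along x, 110 along y, 12 thick); z up. On the foot a round case 104 across, 18 thick, axis along x, centre 64 above the origin; white dial with 10 degree ticks on its +x face (away from the robot). Pointer and mark lie inside the dial's rim, out of touch.
- gauge_grip (a point): Middle of the upright dark wooden grip on top of the gauge, 146 mm above the gauge's origin. The grip is 24 mm thick along the gauge's x (take it across this) and 36 mm wide along y, and reaches from 116 to 168 mm above the origin.
- pointer (a joint): Pointer: a dark pendulum needle hanging freely from the dial centre. 0: along the gauge's -z (gauge upright). Positive: tip swung to the gauge's +y side, as when the gauge's top leans to its +y; at rest it reads that lean in rad. Swings at about 3 Hz, settles in about 2 s.
- mark (a joint): Angle in rad of the set mark, measured like the pointer's angle: 0.16 to 0.40, always on the gauge's +y side. It is clamped and does not move. The pointer is on the mark when the two joint values are equal.
- pointer_tip (a point): Tip of the pointer, 40 mm from the dial centre.
- mark_tip (a point): The spot on the mark (a dark tab 6 mm wide, 14 mm long, at the dial's lower rim) where the pointer tip should settle, 40 mm from the dial centre.
- joist: Joist offcut, a brown wooden block 100 x 140 x 45 mm (x, y, z), fixed to the bench; origin at the centre of its underside. The gauge stands on it at the start.
- stud: Uneven stud block of pale wood, fixed, 60 mm (x) by 206 mm (y), left or right of the robot. Origin: centre of its underside. In its middle a half-round crown: cylinder of 30 mm radius, axis along the stud's x at 45 mm height, top at 75 mm. The gauge belongs on it with its x along the stud's x, same way round (turned about, the higher shoulder is in the way).
- stud_crown (a point): Middle of the top line of the crown, 75 mm above the bench.
- shoulders: The two flat shoulders of the stud block beside the crown: 45 mm high on the +y side, 55 mm high on the -y side of the stud; same origin as the stud.
- sanding_block: Bystander: cork sanding block 100 x 62 x 36 mm, between joist and stud.
- glue: Bystander: white glue bottle, 64 mm across, 150 mm tall.
- screwdriver: Bystander: screwdriver lying at the left.
- hammer: Bystander: hammer lying beyond the blocks.
- jar: Bystander: glass jar 70 mm across, 80 mm tall.
- dowel: Bystander: lying dowel 18 mm thick, 180 mm long.
- offcut: Bystander: plywood offcut 140 x 50 x 25 mm at the right.
Mind the look-alikes: they are no part of the job. There is more than one size of the gauge; the job needs the smallest.

How it is judged:
By the outcome, as a careful person would: the job done as asked, in the order asked, and still so for the second after the job is handed in, while the arm keeps its last pose, push and grip.
It also fails if it takes over 48 s, if anything falls off the work surface, if the arm or the gripper's body presses on something with over 40 N, if the wrist force passes 120 N, or if a joint passes its speed limit or range.

## Working session

There is one attempt and no reset: what is moved stays moved. The work goes in short steps, Python scripts to look and compute and a tool call to move; the robot and the scene stay as the last step left them, time stands still between calls to the robot, and variables do not carry over. Pictures are saved under pics/ and viewed, at most 10 in all, crops included, and the job is handed in when it is done.

Besides the shell and the picture viewer there is one more tool, called after "Request:" by a JSON object that holds its "api" and its "payload", one argument or row to a line. drive_tool: Moves the arm, as the interface text tells. Its arguments: {"type":"object","properties":{"commands":{"type":"array"},"gripper":{"type":"number"}},"required":["commands"]}

```bash
mkdir -p pics
cat > h.py <<'E'
import numpy as np,cv2
from bench import get_obs,snapshot,close_job
def snap(n,save=None):
    s=snapshot(n)
    if save: cv2.imwrite('pics/'+save+'.png',s['image'])
    np.savez('pics/'+(save or n)+'.npz',**s)
    return s
def cam(s):
    R=cv2.Rodrigues(np.array(s['rvec'],float))[0]; t=np.array(s['tvec'],float).ravel()
    K=np.array([[s['fx'],0,s['cx']],[0,s['fy'],s['cy']],[0,0,1.]],float)
    return R,t,K,np.array([float(s['k1']),0,0,0])
def rays(s,px):
    R,t,K,d=cam(s)
    p=cv2.undistortPoints(np.array(px,float).reshape(-1,1,2),K,d).reshape(-1,2)
    return -R.T@t,np.c_[p,np.ones(len(p))]@R
def plane(s,px,z):
    o,D=rays(s,px); return o+D*((z-o[2])/D[:,2])[:,None]
def cloud(s):
    h,w=s['range_z'].shape
    u,v=np.meshgrid(np.arange(w),np.arange(h))
    o,D=rays(s,np.c_[u.ravel(),v.ravel()])
    P=o+D*s['range_z'].reshape(-1,1)
    return P.reshape(h,w,3)
def proj(s,P):
    R,t,K,d=cam(s); return cv2.projectPoints(np.array(P,float).reshape(-1,1,3),np.array(s['rvec'],float),t,K,d)[0].reshape(-1,2)
E
python3 - <<'E'
from h import *
a=snap('side','side0');b=snap('top','top0')
for s in(a,b):
    R,t,K,d=cam(s);print(-R.T@t,R[2],K[0,0],d[0])
print({k:np.round(v,3) for k,v in get_obs().items()})
E
```

```text
[0.41725906 1.01522481 1.09417004] [ 0.06423995 -0.72977236 -0.68066551] 506.38154743472984 -0.1776703354205851
[ 0.42227276 -0.00525474  1.34232549] [ 0.06129214  0.00554323 -0.99810448] 469.7970605617769 -0.050154167603699014
{'time': np.float64(0.1), 'joint_positions': array([-1.236,  0.088,  1.372, -0.   ,  1.684, -0.103]), 'qvel': array([-0.   ,  0.001, -0.004,  0.001, -0.001, -0.001]), 'joint_torque': array([ 3.0000e-03, -3.4125e+01, -3.0330e+01,  7.2000e-02,  3.1000e-02,
       -0.0000e+00]), 'tool_pos': array([ 0.233, -0.498,  0.204]), 'ee_rot': array([-3.14 , -0.   ,  0.438]), 'wrist_force': array([-0.289, -1.177,  0.37 ]), 'wrist_torque': array([ 0.026,  0.023, -0.007]), 'finger_force': np.float64(0.0), 'width': np.float64(0.094)}
```

View pics/side0.png

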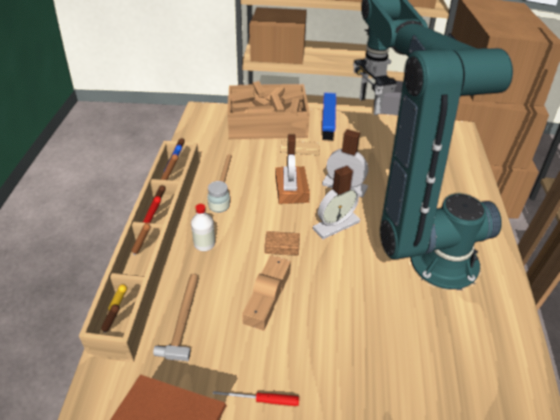

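View pics/top0.png

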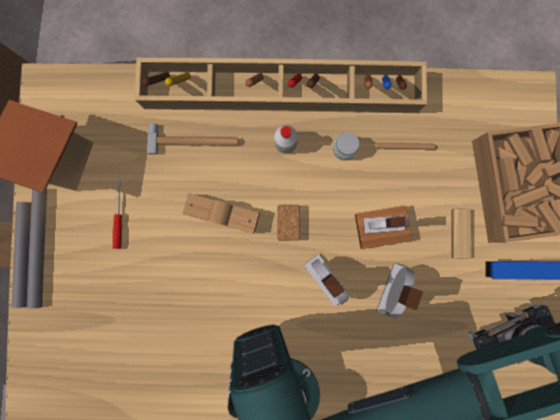

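The side picture shows three gauges. The small one stands on the joist (side about 292,180; top about 384,226), and two larger look-alikes stand nearer the robot. The stud is at top (222,213), with the cork block at (288,222).

Run:
```python
from h import *
s=dict(np.load('pics/top0.npz'));P=cloud(s);a=dict(np.load('pics/side0.npz'));Q=cloud(a)
img=s['image'];hsv=cv2.cvtColor(img,cv2.COLOR_BGR2HSV)
def rect(m,name):
    pts=P[m]; 
    if len(pts)<5: print(name,len(pts));return
    c,(w,h),an=cv2.minAreaRect(pts[:,:2].astype(np.float32)*1000)
    print(name,len(pts),np.round(c,1),round(w,1),round(h,1),round(an,1),'z',np.round(np.median(pts[:,2]),4))
def roi(x0,x1,y0,y1):
    m=np.zeros(img.shape[:2],bool);m[y0:y1,x0:x1]=1;return m
Z=P[...,2]
print('table',np.median(Z[320:340,120:180]))
R=roi(345,420,200,255)
rect(R&(abs(Z-.045)<.012)&(hsv[...,1]>90),'joist')
rect(R&(abs(Z-.057)<.008)&(hsv[...,1]<70),'foot')
rect(R&(abs(Z-.15)<.02)&(hsv[...,1]<70),'case')
rect(R&(Z>.195),'grip')
R=roi(175,270,185,240)
rect(R&(Z>.025),'stud');rect(R&(Z>.066),'crown')
l=R&(P[...,1]>0)
for nm,mm in(('left',roi(185,207,190,220)),('right',roi(236,256,205,232))):
    rect(mm&(Z>.03),nm)
rect(roi(270,305,195,250)&(Z>.02),'cork'); rect(roi(265,305,115,160)&(Z>.03),'glue')
```

```text
table -0.0015833973359516973
joist 1163 [ 475.3 -274.4] 100.0 142.5 10.3 z 0.0428
foot 251 [ 482.1 -270.9] 39.7 110.1 5.0 z 0.0548
case 124 [ 481.3 -270.9] 21.3 94.3 3.8 z 0.1455
grip 176 [ 460.1 -146.4] 25.4 291.1 10.0 z 0.2104
stud 1635 [493.3 133.9] 305.9 63.3 74.6 z 0.0523
crown 327 [481.7  94.4] 224.1 60.3 74.2 z 0.0714
left 477 [491.8 134.3] 306.0 60.0 74.6 z 0.0432
right 440 [474.8  64.7] 164.2 60.8 73.4 z 0.053
cork 792 [478.1  -8. ] 111.5 61.8 1.1 z 0.0339
glue 513 [584.1  13.2] 63.2 319.5 85.3 z 0.1035
```

```bash
cat > meas.py <<'E'
from h import *
s=dict(np.load('pics/top0.npz'));P=cloud(s)
img=s['image'];hsv=cv2.cvtColor(img,cv2.COLOR_BGR2HSV);Z=P[...,2]+.0017
def rect(m,name):
    n,lab,st,_=cv2.connectedComponentsWithStats(m.astype(np.uint8)); k=1+np.argmax(st[1:,4]);m=lab==k
    m=cv2.morphologyEx(m.astype(np.uint8),cv2.MORPH_OPEN,np.ones((3,3)))>0
    # colour-mask contour, cast onto the plane of the median height
    z=np.median(Z[m]);v,u=np.where(m);pts=plane(s,np.c_[u,v],z)
    c,(w,h),an=cv2.minAreaRect(pts[:,:2].astype(np.float32)*1000)
    print(name,m.sum(),np.round(c,1),round(w,1),round(h,1),round(an,1),'z',round(z,4),'mean',np.round(pts.mean(0)*1000,1))
def roi(x0,x1,y0,y1):
    m=np.zeros(img.shape[:2],bool);m[y0:y1,x0:x1]=1;return m
R=roi(345,420,200,255)
rect(R&(Z>.203),'grip')
R=roi(175,270,185,240)
for lo,hi,n in((.05,.06,'sh55'),(.040,.049,'sh45'),(.0625,.08,'crown'),(.07,.08,'crowntop')): rect(R&(Z>lo)&(Z<hi),n)
for n,x in (('j',(350,415,200,250)),):
  rect(roi(*x)&(abs(Z-.045)<.006),'joist')
E
python3 meas.py
```

```text
grip 153 [ 481.5 -271.5] 24.2 36.5 0.9 z 0.212 mean [ 481.9 -270.8  212. ]
sh55 498 [489.8 118.4] 76.2 59.3 77.1 z 0.0547 mean [489.4 117.8  54.7]
sh45 445 [522.8 245.7] 72.4 59.4 75.5 z 0.0448 mean [521.9 245.7  44.8]
crown 362 [505.7 179. ] 48.4 59.9 75.5 z 0.0718 mean [506.2 179.4  71.8]
crowntop 163 [506.  177.9] 26.5 58.7 83.3 z 0.0738 mean [507.7 178.9  73.8]
joist 1152 [ 475.1 -273.3] 99.6 141.2 10.3 z 0.0446 mean [ 470.8 -271.    44.6]
```

```bash
cat >> h.py <<'E'
from scipy.spatial.transform import Rotation as Ro
def tcp():
    o=get_obs(); return np.array(o['tool_pos']),Ro.from_euler('xyz',o['ee_rot']).as_matrix()
def delta(p,R):
    "shift and turn in command units, along present tool axes"
    q,T=tcp(); return np.round(T.T@(np.array(p)-q)/.04,2),np.round(Ro.from_matrix(T.T@R).as_rotvec()/.1,2)
E
python3 - <<'E'
from h import *
w=snap('wrist','wrist0');R,t,K,d=cam(w);q,T=tcp()
print('cam in tool',T.T@(-R.T@t-q),'axes',np.round(T.T@R.T,3),K[0,0],w['cx'],w['cy'],d)
dn=lambda yaw:Ro.from_euler('xyz',[np.pi,0,yaw]).as_matrix()
print(delta([.482,-.271,.30],dn(np.radians(94.5))))
E
```

```text
cam in tool [ 0.07269543  0.00118261 -0.17909537] axes [[-0.001 -0.969 -0.246]
 [ 1.    -0.001 -0.001]
 [ 0.001 -0.246  0.969]] 369.46587155086814 274.46317218135454 208.9400556584764 [-0.01795292  0.          0.          0.        ]
(array([ 8.04, -2.5 , -2.38]), array([-1.000e-02, -1.000e-02, -1.212e+01]))
```

Run:
```python
from h import *
q,T=tcp()
print(delta([.58,-.208,.33],T), 'then rot', Ro.from_matrix(T.T@Ro.from_euler('xyz',[np.pi,np.radians(35),np.radians(35)]).as_matrix()).as_rotvec())
```

```text
(array([10.93, -2.89, -3.13]), array([0., 0., 0.])) then rot [-0.05447425 -0.60962109 -0.16713031]
```

Request:
{"api": "drive_tool", "payload": {
  "commands": [
    [0,0,-1,0,0,0],
    [0,0,-1,0,0,0],
    [0.3,-0.1,-1,0,0,0],
    [1,-0.27,0,0,0,0],
    [1,-0.27,0,0,0,0],
    [1,-0.27,0,0,0,0],
    [1,-0.27,0,0,0,0],
    [1,-0.27,0,0,0,0],
    [1,-0.27,0,0,0,0],
    [1,-0.27,0,0,0,0],
    [1,-0.27,0,0,0,0],
    [1,-0.27,0,0,0,0],
    [1,-0.27,0,0,0,0],
    [0.6,-0.1,0,0,0,0],
    [0,0,0,-0.09,-1,-0.28],
    [0,0,0,-0.09,-1,-0.28],
    [0,0,0,-0.09,-1,-0.28],
    [0,0,0,-0.09,-1,-0.28],
    [0,0,0,-0.09,-1,-0.28],
    [0,0,0,-0.09,-1,-0.28]
  ],
  "gripper": 0
}}

```text
time: 2.65
tool_pos: [0.5791, -0.2082, 0.3251]
ee_rot: [3.14, 0.605, 0.612]
wrist_force: [0.1, 0.0, 0.4]
width: 0.0939
finger_force: 0.0
```

Run:
```python
from h import *
w=snap('wrist','wrist1');print(tcp(),get_obs()['time'])
print(proj(w,[[.491,-.271,.109]]),delta([.58,-.208,.24],Ro.from_euler('xyz',[np.pi,np.radians(35),np.radians(35)]).as_matrix()))
```

```text
(array([ 0.58002028, -0.20641567,  0.32164054]), array([[ 0.66721401,  0.57819936, -0.46958596],
       [ 0.47583629, -0.81588437, -0.32850042],
       [-0.57306657, -0.00426596, -0.81949771]])) 2.7
[[274.05719908 150.31881397]] (array([1.15, 0.04, 1.69]), array([-0.  , -0.01,  0.07]))
```

View pics/wrist1.png

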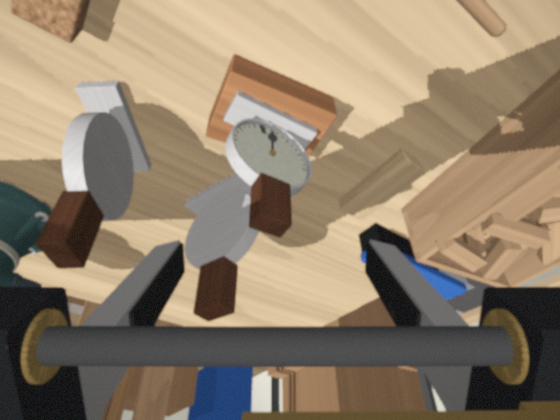

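The wrist picture shows the dial at about (270,153). The pointer tip is near (273,133) and the dark mark tab is near (264,128), on the left, which is the +y side. I'll move closer.

Request:
{"api": "drive_tool", "payload": {
  "commands": [
    [0.38,0,0.57,0,0,0],
    [0.38,0,0.57,0,0,0],
    [0.38,0,0.55,0,0,0],
    [0,0,0,0,0,0],
    [0,0,0,0,0,0]
  ]
}}

```text
time: 3.32
tool_pos: [0.5785, -0.209, 0.245]
ee_rot: [3.138, 0.601, 0.609]
wrist_force: [0.4, 0.7, 0.6]
width: 0.0942
finger_force: 0.0
```

Run:
```python
from h import *
w=snap('wrist','wrist2');print(tcp()[0],get_obs()['time'])
c=proj(w,[[.491,-.271,.109]])[0];print(c)
# rectify the dial plane (x=+9 face, yaw 4.5): 10 px/mm
th=np.radians(4.5);ex=np.array([np.cos(th),np.sin(th),0]);ey=np.array([-np.sin(th),np.cos(th),0])
C=np.array([.4815,-.2712,.109])+.009*ex
g=np.array([[C+(u*ey+v*np.array([0,0,1]))*.001 for u in (-58,58)] for v in(58,-58)]).reshape(4,3)
px=proj(w,g).astype(np.float32)
H=cv2.getPerspectiveTransform(px,np.float32([[580,0],[0,0],[580,580],[0,580]])) # image right = -y? see: u=-58 -> right
cv2.imwrite('pics/dial.png',cv2.warpPerspective(w['image'],H,(580,580),flags=cv2.INTER_CUBIC))
```

```text
[ 0.5787367  -0.2089762   0.24563696] 3.375
[273.65096396 203.29764795]
```

View pics/dial.png

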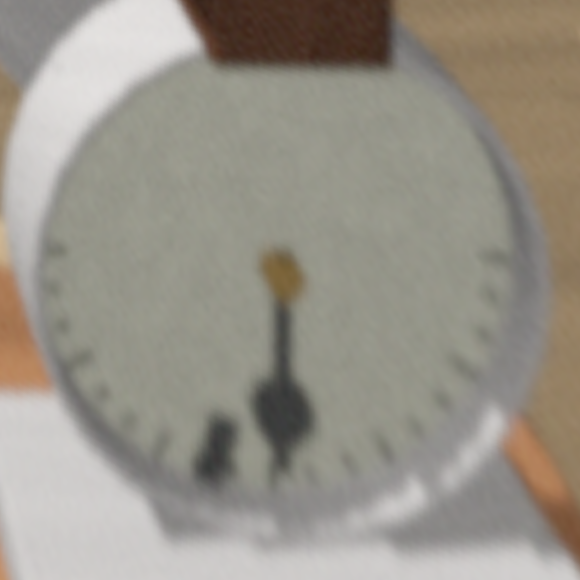

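Seen on the dial plane (mirrored, left is +y), the mark tab is centred at about (214,450), the hub is at (283,275) and the pointer hangs straight. The parts stand proud of the dial, so I'll triangulate with a second view from another azimuth.

Request:
{"api": "drive_tool", "payload": {
  "commands": [
    [-0.27,0.98,0.25,0,0,0],
    [-0.27,0.98,0.25,0,0,0],
    [0,0,0,0.563,0,0.804],
    [0,0,0,0.563,0,0.804],
    [0,0,0,0.563,0,0.804],
    [0,0,0,0.563,0,0.804],
    [0,0,0,0.563,0,0.804],
    [0,0,0,0.563,0,0.804],
    [0,0,0,0.563,0,0.804],
    [0,0,0,0.563,0,0.804],
    [0,0,0,0,0,0],
    [0,0,0,0,0,0]
  ]
}}

```text
time: 4.88
tool_pos: [0.5967, -0.2883, 0.2393]
ee_rot: [-3.136, 0.6, -0.169]
wrist_force: [0.0, -0.6, -0.8]
width: 0.0943
finger_force: 0.0
```

```bash
cat > dial.py <<'E'
from h import *
th=np.radians(4.5);ex=np.array([np.cos(th),np.sin(th),0]);ey=np.array([-np.sin(th),np.cos(th),0]);ez=np.array([0,0,1.])
C=np.array([.4815,-.2712,.109])+.009*ex
def warp(w,S=5):
    g=np.array([[C+(u*ey+v*ez)*.001 for u in (-58,58)] for v in(58,-58)]).reshape(4,3)
    H=cv2.getPerspectiveTransform(proj(w,g).astype(np.float32),np.float32([[0,0],[116*S,0],[0,116*S],[116*S,116*S]]))
    return cv2.warpPerspective(w['image'],H,(116*S,116*S),flags=cv2.INTER_CUBIC),H
E
python3 - <<'E'
from dial import *
w=snap('wrist','wrist3');print(tcp(),get_obs()['time'],proj(w,[C]))
o=[warp(dict(np.load('pics/%s.npz'%n)))[0][100:560] for n in('wrist2','wrist3')]
cv2.imwrite('pics/two.png',cv2.resize(np.hstack(o),None,fx=.68,fy=.68,interpolation=cv2.INTER_AREA))
E
```

```text
(array([ 0.59679798, -0.28802183,  0.23930376]), array([[ 0.81383739, -0.17061504, -0.55548106],
       [-0.13851895, -0.98532884,  0.09969741],
       [-0.56434139, -0.00419283, -0.82553087]])) 4.925 [[275.92552132 208.45492913]]
```

View pics/two.png

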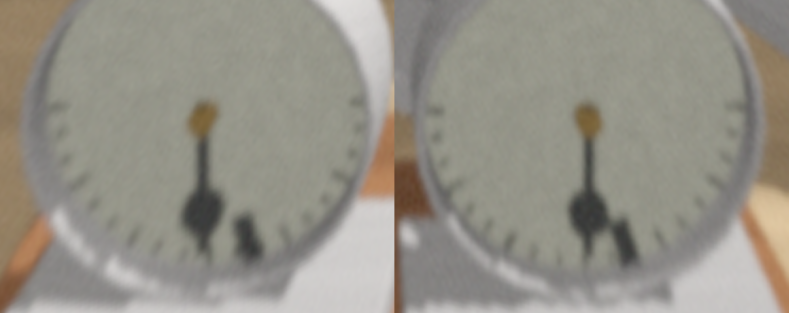

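Both views, now unmirrored, show the mark to the right (+y) of the pointer. Next I'll triangulate the hub, the pointer bob and the mark.

```bash
cat > tri.py <<'E'
from dial import *
A=[]
for n in('wrist2','wrist3'):
    w=dict(np.load('pics/%s.npz'%n));im,H=warp(w);hsv=cv2.cvtColor(im,cv2.COLOR_BGR2HSV);g=cv2.cvtColor(im,cv2.COLOR_BGR2GRAY)
    yy,xx=np.mgrid[:580,:580]
    hub=(hsv[...,1]>90)&(hypot if False else ((xx-295)**2+(yy-275)**2<50**2))
    dark=(g<95)&((xx-290)**2+(yy-260)**2<222**2)&(yy>370)
    nl,lab,st,ce=cv2.connectedComponentsWithStats(dark.astype(np.uint8))
    k=sorted(range(1,nl),key=lambda i:-st[i,4])[:3]
    print(n,'hub',hub.sum(),np.round([xx[hub].mean(),yy[hub].mean()],1),[(st[i].tolist(),np.round(ce[i],1).tolist()) for i in k])
    mk=[i for i in k if ce[i][0]>300]; mk=mk[0]; bb=[i for i in k if i!=mk][0]
    m=lab==mk; pts=np.c_[xx[m],yy[m]].astype(float); c=pts.mean(0); ev,V=np.linalg.eigh(np.cov(pts.T)); d=V[:,1]; l=2*np.sqrt(3*ev)
    print(' mark len,wid mm',l[::-1]/5,'dir',np.arctan2(d[0],d[1])%np.pi)
    b=(lab==bb)&(yy<450)
    P2=np.array([[xx[hub].mean(),yy[hub].mean()],[xx[b].mean(),yy[b].mean()],c])
    px=cv2.perspectiveTransform(P2.reshape(-1,1,2),np.linalg.inv(H)).reshape(-1,2)
    A.append(rays(w,px))
res=[]
for i,nm in enumerate(('hub','bob','mark')):
    M=np.zeros((3,3));r=np.zeros(3);Q=[]
    for o,D in A:
        d=D[i]/np.linalg.norm(D[i]);N=np.eye(3)-np.outer(d,d);M+=N;r+=N@o
        t=(C-o)@ex/(d@ex);Q.append((o+t*d-C))
    X=np.linalg.solve(M,r);e=[np.linalg.norm((np.eye(3)-np.outer(D[i],D[i])/(D[i]@D[i]))@(X-o))*1000 for o,D in A]
    X-=C;v=np.array([X@ex,X@ey,X@ez])*1000;res.append(v);print(nm,np.round(v,1),'miss',np.round(e,2),'on face',[np.round([q@ey*1e3,q@ez*1e3],1) for q in Q])
h,b,m=res
print('mark from hub',np.hypot(*(m-h)[1:]),np.arctan2(m[1]-h[1],h[2]-m[2]),'bob',np.arctan2(b[1]-h[1],h[2]-b[2]))
E
python3 tri.py
```

```text
wrist2 hub 1139 [297.8 276. ] [([269, 371, 58, 98, 3482], [297.9, 414.4]), ([347, 419, 37, 55, 1292], [361.8, 446.4])]
 mark len,wid mm [9.73564137 5.49542026] dir 0.16271661206527213
wrist3 hub 1071 [285.  278.7] [([258, 371, 98, 107, 4631], [299.5, 425.7])]Traceback (most recent call last):
  File "tri.py", line 11, in <module>
    mk=[i for i in k if ce[i][0]>300]; mk=mk[0]; bb=[i for i in k if i!=mk][0]
                                          ~~^^^
IndexError: list index out of range
```

```bash
python3 - <<'E'
s=open('tri.py').read()
s=s.replace("(hypot if False else ((xx-295)**2+(yy-275)**2<50**2))","((xx-295)**2+(yy-275)**2<50**2)")
s=s.replace("    nl,lab","    bx=298 if n=='wrist2' else 284;dark&=~((xx>bx+29)&(xx<bx+34)&(yy<440))&~((xx>bx+14)&(xx<bx+34)&(yy>=430)&(yy-430<bx+34-xx+5))\n    nl,lab",1).replace("ce[i][0]>300","ce[i][0]>320")
open('tri.py','w').write(s)
E
python3 tri.py
```

```text
wrist2 hub 1139 [297.8 276. ] [([269, 371, 58, 98, 3454], [297.8, 414.3]), ([347, 419, 37, 55, 1292], [361.8, 446.4])]
 mark len,wid mm [9.73564137 5.49542026] dir 0.16271661206527213
wrist3 hub 1071 [285.  278.7] [([258, 371, 56, 102, 3181], [284.6, 415.4]), ([318, 425, 38, 53, 1256], [335.8, 450.8])]
 mark len,wid mm [10.38652543  4.8476379 ] dir 0.3609765821353474
hub [-3.1 -0.2 -0.5] miss [0.04 0.04] on face [array([1.6, 2.8]), array([-1. ,  2.3])]
bob [ -3.2  -0.3 -27.7] miss [0.07 0.07] on face [array([  1.5, -24.2]), array([ -1.1, -24.4])]
mark [ -6.4  11.  -38.8] miss [0.02 0.02] on face [array([ 14.4, -31.3]), array([  9.2, -32.2])]
mark from hub 39.950101534785475 0.2857814887899825 bob -0.0007952636609296758
```

The mark triangulates to 40.0 mm from the hub at 0.286 rad, and the pointer reads 0.00, so both checks agree with the given sizes. Now for the grasp.

Run:
```python
from h import *
q,T=tcp();G=Ro.from_euler('xyz',[np.pi,0,np.radians(94.5)]).as_matrix()
print(delta([.4815,-.2712,.30],G))
```

```text
(array([-3.26,  0.07,  0.39]), array([ -5.47,   4.19, -17.58]))
```

Request:
{"api": "drive_tool", "payload": {
  "commands": [
    [-0.82,0.02,0.1,0,0,0],
    [-0.82,0.02,0.1,0,0,0],
    [-0.82,0.02,0.1,0,0,0],
    [-0.8,0.01,0.09,0,0,0],
    [0,0,0,-0.304,0.233,-0.977],
    [0,0,0,-0.304,0.233,-0.977],
    [0,0,0,-0.304,0.233,-0.977],
    [0,0,0,-0.304,0.233,-0.977],
    [0,0,0,-0.304,0.233,-0.977],
    [0,0,0,-0.304,0.233,-0.977],
    [0,0,0,-0.304,0.233,-0.977],
    [0,0,0,-0.304,0.233,-0.977],
    [0,0,0,-0.304,0.233,-0.977],
    [0,0,0,-0.304,0.233,-0.977],
    [0,0,0,-0.304,0.233,-0.977],
    [0,0,0,-0.304,0.233,-0.977],
    [0,0,0,-0.304,0.233,-0.977],
    [0,0,0,-0.304,0.233,-0.977],
    [0,0,0,-0.304,0.233,-0.977],
    [0,0,0,-0.304,0.233,-0.977]
  ]
}}

```text
time: 7.42
tool_pos: [0.4818, -0.2708, 0.3009]
ee_rot: [-3.088, 0.052, 1.46]
wrist_force: [0.7, -0.7, 0.0]
width: 0.0939
finger_force: 0.0
```

Request:
{"api": "drive_tool", "payload": {
  "commands": [
    [0,0,0,-0.304,0.233,-0.977],
    [0,0,0,-0.304,0.233,-0.977],
    [0,0,0,0,0,0]
  ]
}}

```text
time: 7.8
tool_pos: [0.4813, -0.2714, 0.3008]
ee_rot: [3.141, 0.001, 1.648]
wrist_force: [-0.8, 0.6, -0.5]
width: 0.0941
finger_force: 0.0
```

Run:
```python
from h import *
q,T=tcp();G=Ro.from_euler('xyz',[np.pi,0,np.radians(94.5)]).as_matrix()
print(q,get_obs()['joint_positions'],delta([.4815,-.2712,.172],G))
w=snap('wrist','wrist4');P=cloud(w);hsv=cv2.cvtColor(w['image'],cv2.COLOR_BGR2HSV)
m=(abs(P[...,2]-.212)<.012)&(np.hypot(P[...,0]-.48,P[...,1]+.27)<.05)
print(m.sum(),np.median(P[m][:,2]))
v,u=np.where(m);X=plane(w,np.c_[u,v],.213);c,wh,an=cv2.minAreaRect((X[:,:2]*1000).astype(np.float32));print(c,wh,an)
```

```text
[ 0.48131047 -0.27143288  0.30077117] [-6.15879413e-01  9.36395759e-02  1.17661605e+00 -3.56862903e-04
  1.86994875e+00 -6.93009826e-01] (array([0.01, 0.  , 3.22]), array([ 0.01,  0.01, -0.02]))
1541 0.2127575445118577
(483.3412170410156, -269.5736389160156) (23.908443450927734, 37.224910736083984) 4.984243392944336
```

Request:
{"api": "drive_tool", "payload": {
  "commands": [
    [0.03,0.03,0.8,0,0,-0.08],
    [0.02,0.02,0.8,0,0,0],
    [0,0,0.8,0,0,0],
    [0,0,0.5,0,0,0],
    [0,0,0.32,0,0,0],
    [0,0,0,0,0,0]
  ]
}}

```text
time: 8.6
tool_pos: [0.483, -0.2686, 0.1698]
ee_rot: [-3.14, -0.002, 1.657]
wrist_force: [-0.3, -0.2, -0.3]
width: 0.094
finger_force: 0.0
```

Request:
{"api": "drive_tool", "payload": {
  "commands": [
    [0,0,0,0,0,0],
    [0,0,0,0,0,0],
    [0,0,0,0,0,0],
    [0,0,0,0,0,0],
    [0,0,0,0,0,0],
    [0,0,0,0,0,0],
    [0,0,0,0,0,0],
    [0,0,0,0,0,0]
  ],
  "gripper": 1
}}

```text
time: 9.6
tool_pos: [0.483, -0.2691, 0.1703]
ee_rot: [-3.141, -0.001, 1.656]
wrist_force: [-0.3, -1.0, -0.8]
width: 0.0236
finger_force: 30.0
```

Run:
```python
from h import *
o=get_obs();print(o['width'],o['finger_force'],tcp(),o['wrist_force'],o['ee_rot'])
```

```text
0.023580284603263335 29.978112280368805 (array([ 0.48297881, -0.26906681,  0.17032791]), array([[-0.08536273,  0.99634932, -0.00111237],
       [ 0.99634916,  0.08536401,  0.00116042],
       [ 0.00125114, -0.00100926, -0.99999871]])) [-0.25849592 -0.95905806 -0.79450214] [-3.14058340e+00 -1.25113609e-03  1.65626313e+00]
```

Request:
{"api": "drive_tool", "payload": {
  "commands": [
    [0,0,-0.5,0,0,0],
    [0,0,-1,0,0,0],
    [0,0,-1,0,0,0],
    [0.5,0.03,-1,0,0,0],
    [0.9,0.06,-0.5,0,0,0],
    [1,0.06,0,0,0,0],
    [1,0.07,0,0,0,0],
    [1,0.07,0,0,0,0],
    [1,0.07,0,0,0,0],
    [1,0.07,0,0,0,0],
    [1,0.06,0,0,0,0],
    [0.6,0.04,0,0,0,0],
    [0.3,0.01,0,0,0,0],
    [0,0,0,0,0,0.85],
    [0,0,0,0,0,0.85],
    [0,0,0,0,0,0.85],
    [0,0,0,0,0,0.84],
    [0,0,0,0,0,0],
    [0,0,0,0,0,0]
  ]
}}

```text
time: 11.98
tool_pos: [0.4764, 0.063, 0.3305]
ee_rot: [-3.14, -0.0, 1.318]
wrist_force: [-0.1, 0.0, -4.4]
width: 0.0237
finger_force: 30.0
```

Run:
```python
from h import *
o=get_obs();print(o['width'],o['finger_force'],tcp()[0],o['wrist_force'],o['ee_rot'],o['time'])
s=snap('wrist','wrist5');P=cloud(s);Z=P[...,2]
near=(np.abs(P[...,0]-.506)<.06)&(np.abs(P[...,1]-.18)<.12)
for lo,hi,n in((.0625,.085,'crown'),(.040,.049,'sh45'),(.0505,.06,'sh55')):
    m=(near&(Z>lo)&(Z<hi)).astype(np.uint8);m=cv2.morphologyEx(m,cv2.MORPH_OPEN,np.ones((3,3)))
    nn,lab,st,_=cv2.connectedComponentsWithStats(m);m=lab==1+np.argmax(st[1:,4])
    print(n,m.sum(),st[1+np.argmax(st[1:,4])],np.percentile(Z[m],[50,97]),[np.round(v,2) for v in cv2.minAreaRect((P[m][:,:2]*1000).astype(np.float32))])
# crown cylinder fit: y,z in stud frame
m=near&(Z>.058)&(Z<.085);p=P[m];th=np.radians(-14.5)
yy=-(p[:,0]-.506)*np.sin(th)+(p[:,1]-.18)*np.cos(th)
from scipy.optimize import least_squares
r=least_squares(lambda a:np.hypot(yy-a[0],p[:,2]-a[1])-.03,[0,.045],loss='soft_l1',f_scale=.001)
print('axis y',r.x[0],'z',r.x[1],'n',len(p))
```

```text
0.023722875692845424 29.985311329364777 [0.47637931 0.06301088 0.33045008] [-0.13249886  0.0197074  -4.35153954] [-3.13995836e+00 -4.50889253e-04  1.31783390e+00] 11.975
crown 2384 [ 247   47   54   46 2384] [0.07248107 0.07591467] [array([507.53, 180.83]), array([48.85, 60.13]), np.float64(75.56)]
sh45 2339 [ 248    0   53   45 2339] [0.04497409 0.04665629] [array([521.06, 233.32]), array([47.71, 60.33]), np.float64(75.42)]
sh55 2201 [ 249   94   51   45 2201] [0.05510968 0.05722419] [array([494.62, 130.72]), array([51.03, 60.08]), np.float64(75.55)]
axis y 0.0008299636735521657 z 0.045048246717736405 n 2636
```

View pics/wrist5.png

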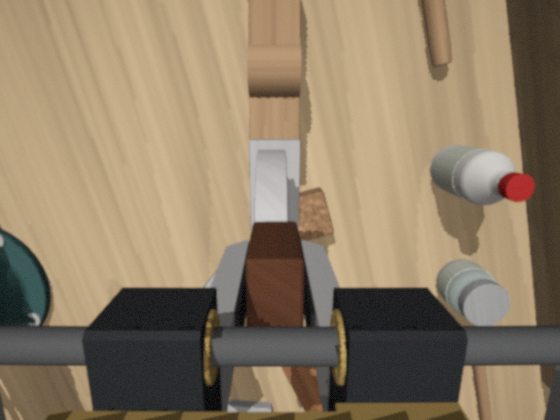

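The picture shows the held gauge lined up with the stud, the crown at (274,70) and the foot at about (250–300, 140). I'll check how the gauge sits in the hand.

```bash
cat > foot.py <<'E'
from h import *
def foot(s,pr=True):
    q,T=tcp();P=(cloud(s)-q)@T   # tool frame
    hsv=cv2.cvtColor(s['image'],cv2.COLOR_BGR2HSV)
    m=(abs(P[...,2]-.1133)<.025)&(abs(P[...,1])<.03)&(P[...,0]>.0)&(P[...,0]<.075)&(hsv[...,1]<60)
    m=cv2.erode(m.astype(np.uint8),np.ones((3,3)))>0
    p=P[m];k=np.ones(len(p),bool)
    for _ in range(4):
        A=np.c_[p[k][:,:2],np.ones(k.sum())];c=np.linalg.lstsq(A,p[k][:,2],rcond=None)[0];r=p[:,2]-np.c_[p[:,:2],np.ones(len(p))]@c;k=abs(r)<.003
    print('n',k.sum(),'slopes',c[:2],'z0',c[2],'rms',r[k].std(),[np.round(v,2) for v in cv2.minAreaRect((p[k][:,:2]*1000).astype(np.float32))],'ymax x',p[k][:,0].max(),p[k][:,1].min(),p[k][:,1].max())
if __name__=='__main__':
    s=dict(np.load('pics/wrist5.npz'));foot(s)
    q,T=tcp();print(T.T@np.array([.5075-q[0],.1808-q[1],0])/.04)
E
python3 foot.py
```

```text
n 1177 slopes [0.00115534 0.00136964] z0 0.11354099985008319 rms 0.0007078070298262849 [array([26.73,  1.61]), array([38.15, 51.77]), np.float64(89.73)] ymax x 0.05253004658121278 -0.017533412277388815 0.02072606296368464
[3.04338930e+00 1.63924827e-02 1.71777519e-03]
```

Request:
{"api": "drive_tool", "payload": {
  "commands": [
    [1,0,0,0,0,0],
    [1,0,0,0,0,0],
    [0.7,0,0,0,0,0],
    [0.35,0.01,0,0,0,0],
    [0,0,0.8,0,0,0],
    [0,0,0.8,0,0,0],
    [0,0,0.8,0,0,0],
    [0,0,0.5,0,0,0],
    [0,0,0.2,0,0,0],
    [0,0,0,0,0,0],
    [0,0,0,0,0,0]
  ]
}}

```text
time: 13.4
tool_pos: [0.508, 0.1815, 0.2084]
ee_rot: [3.14, -0.002, 1.317]
wrist_force: [-0.3, -0.1, -4.1]
width: 0.0239
finger_force: 30.0
```

Request:
{"api": "drive_tool", "payload": {
  "commands": [
    [0,0,0.04,0,0,0],
    [0,0,0.03,0,0,0],
    [0,0,0,0,0,0]
  ]
}}

```text
time: 13.78
tool_pos: [0.5072, 0.1815, 0.2041]
ee_rot: [-3.14, -0.001, 1.317]
wrist_force: [0.4, 0.6, -3.4]
width: 0.0241
finger_force: 30.0
```

Run:
```python
from foot import *
o=get_obs();print(o['wrist_force'],o['wrist_torque'],o['ee_rot'],o['time'],tcp()[0]);foot(snap('wrist','wrist6'))
print(delta([.5075,.1808,.2005],Ro.from_euler('xyz',[np.pi,0,np.radians(75.5)]).as_matrix()))
```

```text
[ 0.3682198   0.55779684 -3.37602888] [-0.0227474  -0.01994511  0.00085583] [-3.14046712e+00 -6.89332708e-04  1.31730942e+00] 13.775 [0.50722548 0.18149467 0.20406352]
n 1140 slopes [0.00905971 0.0003704 ] z0 0.11335438768719061 rms 0.0007017556190555934 [array([26.05,  1.82]), array([50.09, 38.4 ]), np.float64(0.09)] ymax x 0.051084318027961505 -0.017411228866539202 0.020988903419329734
(array([-0.02,  0.01,  0.09]), array([-0.01, -0.01, -0.  ]))
```

Request:
{"api": "drive_tool", "payload": {
  "commands": [
    [-0.015,0.005,0.05,0,0,0],
    [0,0,0.02,0,0,0],
    [0,0,0,0,0,0]
  ]
}}

```text
time: 14.2
tool_pos: [0.5072, 0.1808, 0.201]
ee_rot: [-3.14, -0.001, 1.317]
wrist_force: [0.2, 0.6, -3.2]
width: 0.0234
finger_force: 30.0
```

Request:
{"api": "drive_tool", "payload": {
  "commands": [
    [0,0,0.02,0,0,0],
    [0,0,0.02,0,0,0],
    [0,0,0,0,0,0]
  ]
}}

```text
time: 14.58
tool_pos: [0.5073, 0.1809, 0.2003]
ee_rot: [-3.141, -0.001, 1.317]
wrist_force: [-1.2, -0.3, -0.4]
width: 0.0237
finger_force: 30.0
```

Request:
{"api": "drive_tool", "payload": {
  "commands": [
    [0,0,0.025,0,0,0],
    [0,0,0,0,0,0],
    [0,0,0,0,0,0],
    [0,0,0,0,0,0]
  ]
}}

```text
time: 15.08
tool_pos: [0.5074, 0.1809, 0.2002]
ee_rot: [3.141, -0.001, 1.317]
wrist_force: [-2.5, -0.9, 5.4]
width: 0.0235
finger_force: 30.0
```

Run:
```python
from foot import *
o=get_obs();print(o['wrist_force'],o['wrist_torque'],o['ee_rot'],o['time'],tcp()[0]);foot(snap('wrist','wrist7'))
# rolling path of the TCP in stud (y,z) relative to level
L=.1255;r=.03;prev=None
for n in range(0,15):
    f=n*.02; oy=r*(np.sin(f)-f*np.cos(f)); oz=r*(np.cos(f)+f*np.sin(f))
    y=oy+L*np.sin(f);z=oz+L*np.cos(f)
    if prev is not None:
        dy,dz=y-prev[0],z-prev[1];f0=f-.02
        # tool x: (cos f,-sin f) in (y,z); tool z: (-sin f,-cos f)
        print(n,round(f,2),'tool dx,dz units',np.round([(dy*np.cos(f0)-dz*np.sin(f0))/.04,(-dy*np.sin(f0)-dz*np.cos(f0))/.04],4))
    prev=(y,z)
```

```text
[-2.53478408 -0.87497902  5.39669281] [-0.19365616  0.67719184  0.03500128] [ 3.14137161e+00 -1.48219684e-03  1.31732988e+00] 15.075 [0.50736489 0.18091311 0.20024506]
n 1124 slopes [0.0109618  0.00119312] z0 0.113406642780307 rms 0.0007127419387275548 [array([25.99,  1.85]), array([50.2 , 39.27]), np.float64(0.17)] ymax x 0.051129516204278795 -0.01778712381474424 0.02149048852334985
1 0.02 tool dx,dz units [0.0627 0.0005]
2 0.04 tool dx,dz units [0.0628 0.0002]
3 0.06 tool dx,dz units [ 0.0628 -0.0001]
4 0.08 tool dx,dz units [ 0.0628 -0.0004]
5 0.1 tool dx,dz units [ 0.0628 -0.0007]
6 0.12 tool dx,dz units [ 0.0628 -0.001 ]
7 0.14 tool dx,dz units [ 0.0628 -0.0013]
8 0.16 tool dx,dz units [ 0.0628 -0.0016]
9 0.18 tool dx,dz units [ 0.0628 -0.0019]
10 0.2 tool dx,dz units [ 0.0628 -0.0022]
11 0.22 tool dx,dz units [ 0.0628 -0.0025]
12 0.24 tool dx,dz units [ 0.0628 -0.0028]
13 0.26 tool dx,dz units [ 0.0628 -0.0031]
14 0.28 tool dx,dz units [ 0.0628 -0.0034]
```

Request:
{"api": "drive_tool", "payload": {
  "commands": [
    [0.063,0,0,0,-0.2,0],
    [0.063,0,0,0,-0.2,0],
    [0.063,0,0,0,-0.2,0],
    [0.063,0,0,0,-0.2,0],
    [0.063,0,-0.001,0,-0.2,0],
    [0.063,0,-0.001,0,-0.2,0],
    [0.063,0,-0.001,0,-0.2,0],
    [0,0,0,0,0,0]
  ]
}}

```text
time: 16.12
tool_pos: [0.5119, 0.1982, 0.1993]
ee_rot: [3.141, 0.14, 1.318]
wrist_force: [-2.1, -0.1, 6.2]
width: 0.0239
finger_force: 30.0
```

Request:
{"api": "drive_tool", "payload": {
  "commands": [
    [0.063,0,-0.002,0,-0.2,0],
    [0.063,0,-0.002,0,-0.2,0],
    [0.063,0,-0.002,0,-0.2,0],
    [0.063,0,-0.002,0,-0.2,0],
    [0.063,0,-0.003,0,-0.2,0],
    [0.063,0,-0.003,0,-0.2,0],
    [0.05,0,-0.003,0,-0.16,0],
    [0,0,0,0,0,0],
    [0,0,0,0,0,0],
    [0,0,0,0,0,0]
  ]
}}

```text
time: 17.38
tool_pos: [0.5162, 0.2145, 0.1965]
ee_rot: [3.141, 0.275, 1.317]
wrist_force: [-1.6, 0.0, 7.0]
width: 0.0239
finger_force: 30.0
```

```bash
cat > chk.py <<'E'
from foot import *
import sys
o=get_obs();print(o['wrist_force'],o['wrist_torque'],o['ee_rot'],o['time'],tcp()[0])
s=snap('wrist',sys.argv[1]);foot(s)
q,T=tcp();th=np.radians(-14.45);ex=np.array([np.cos(th),np.sin(th),0]);ey=np.array([-np.sin(th),np.cos(th),0])
f=np.arctan2(-T[:,2]@ey,-T[:,2]@[0,0,1]);print('tool lean',f,'x tilt',-T[:,2]@ex,'tooly yaw',np.degrees(np.arctan2(T[1,1],T[0,1])))
O=q+.1255*T[:,2]-np.array([.5075,.1808,.045]);r=.03
print('origin y,z',O@ey*1e3,O[2]*1e3,'ideal',r*1e3*(np.sin(f)-f*np.cos(f)),r*1e3*(np.cos(f)+f*np.sin(f)),'x',O@ex*1e3)
E
python3 chk.py wrist8
```

```text
[-1.61823478  0.01572605  6.97698497] [-0.37046743  0.61571658 -0.11928152] [3.14088312 0.27526307 1.31704183] 17.375 [0.51619637 0.2144808  0.19653353]
n 1192 slopes [0.00997182 0.00122176] z0 0.11345953275333119 rms 0.0007071281613838898 [array([25.98,  1.67]), array([50.2 , 39.25]), np.float64(0.24)] ymax x 0.05113965078886093 -0.018000852702776245 0.02131129790136907
tool lean 0.2752960466851745 x tilt -0.00022854692361320725 tooly yaw -14.52991105499965
origin y,z 0.6618679709979234 30.75339420679754 ideal 0.2070641556335462 31.115369938727856 x 0.02445855741083841
```

The gauge is now leaning about 0.284 rad by tool tilt plus the in-hand angle. Before handing in, I'll recheck the mark angle with a centreline fit, because the earlier blob was clipped in one view.

```bash
cat > mk.py <<'E'
from dial import *
from scipy.optimize import least_squares
hub=C+(-3.1*ex-.2*ey-.5*ez)/1000
for lo,hi in((435,466),(440,475),(445,470)):
  obs=[]
  for n,xs in(('wrist2',(335,400)),('wrist3',(318,375))):
    w=dict(np.load('pics/%s.npz'%n));im,H=warp(w);g=255-cv2.cvtColor(im,cv2.COLOR_BGR2GRAY).astype(float)
    pts=[]
    for y in range(lo,hi,3):
        r=g[y,xs[0]:xs[1]];wt=np.clip(r-(np.median(r[r<np.percentile(r,60)])+.3*np.ptp(r)),0,None)
        k=np.argmax(r);a=slice(max(0,k-20),k+21);pts.append([xs[0]+(np.arange(len(r))[a]*wt[a]).sum()/wt[a].sum(),y])
    px=cv2.perspectiveTransform(np.array(pts).reshape(-1,1,2),np.linalg.inv(H)).reshape(-1,2)
    obs.append(rays(w,px)); print(n,np.round([pts[0],pts[-1]],1).tolist(),end=' ')
  def f(a):
    e=[]
    for o,D in obs:
        t=((C-o)@ex+a[1])/(D@ex);X=o+D*t[:,None]-hub
        e.append((X@ey)*np.cos(a[0])-(-X@ez)*np.sin(a[0]))
    return np.concatenate(e)*1000
  r=least_squares(f,[.28,-.005]);print('\nmark',r.x,'rms mm',np.sqrt((r.fun**2).mean()))
  for d in(-.0045,-.0055,-.0065):
    q=least_squares(lambda a:f([a[0],d]),[.28]);print('  d',d,q.x,np.sqrt((q.fun**2).mean()))
E
python3 mk.py
```

```text
wrist2 [[359.4, 435.0], [367.5, 465.0]] wrist3 [[331.2, 435.0], [341.1, 465.0]] 
mark [ 0.28673926 -0.00642211] rms mm 0.09007479983506675
  d -0.0045 [0.30830224] 0.7823285396791385
  d -0.0055 [0.29679765] 0.3841424473855922
  d -0.0065 [0.28591241] 0.09545331090874218
wrist2 [[360.7, 440.0], [369.8, 473.0]] wrist3 [[332.1, 440.0], [343.3, 473.0]] 
mark [ 0.28788104 -0.00633801] rms mm 0.093948102619762
  d -0.0045 [0.30781427] 0.7498634775233936
  d -0.0055 [0.29672562] 0.3524730664654148
  d -0.0065 [0.28621575] 0.11467674709454548
wrist2 [[361.9, 445.0], [368.8, 469.0]] wrist3 [[333.8, 445.0], [342.4, 469.0]] 
mark [ 0.28842892 -0.00631461] rms mm 0.07850183628345073
  d -0.0045 [0.3081014] 0.7382293897455076
  d -0.0055 [0.29702362] 0.3392568073210423
  d -0.0065 [0.28652372] 0.10872170428128271
```

Request:
{"api": "drive_tool", "payload": {
  "commands": [
    [0.01,0,0,0,-0.03,0],
    [0,0,0,0,0,0],
    [0,0,0,0,0,0],
    [0,0,0,0,0,0],
    [0,0,0,0,0,0],
    [0,0,0,0,0,0],
    [0,0,0,0,0,0],
    [0,0,0,0,0,0],
    [0,0,0,0,0,0],
    [0,0,0,0,0,0],
    [0,0,0,0,0,0],
    [0,0,0,0,0,0],
    [0,0,0,0,0,0],
    [0,0,0,0,0,0],
    [0,0,0,0,0,0],
    [0,0,0,0,0,0],
    [0,0,0,0,0,0],
    [0,0,0,0,0,0],
    [0,0,0,0,0,0],
    [0,0,0,0,0,0]
  ]
}}

```text
time: 19.92
tool_pos: [0.5163, 0.2148, 0.1965]
ee_rot: [3.141, 0.278, 1.317]
wrist_force: [-1.7, 0.3, 6.4]
width: 0.0238
finger_force: 30.0
```

```bash
python3 chk.py wrist9; python3 -c "
from h import *;snap('side','side9')"
```

```text
[-1.6792317   0.2585153   6.35385237] [-0.39211226  0.56899926 -0.09512164] [3.14087474 0.27827102 1.31697801] 19.925 [0.51626335 0.2148339  0.19646344]
n 1192 slopes [ 0.01221413 -0.00230327] z0 0.11338046481051989 rms 0.0007131481606414607 [array([25.98,  1.61]), array([50.22, 39.34]), np.float64(0.14)] ymax x 0.05111781465102328 -0.018090889055383228 0.021285406131650336
tool lean 0.27826790766035414 x tilt -0.00030784200951275437 tooly yaw -14.533480296415293
origin y,z 0.6581430478813843 30.773272215193575 ideal 0.21380741623354238 31.139107437096975 x 0.06279339235124905
```

View pics/side9.png

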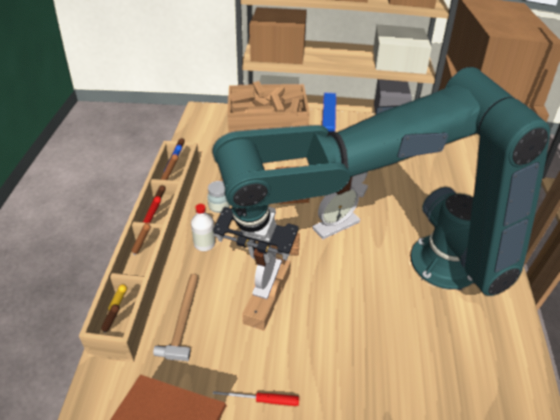

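The side picture shows the gauge held leaning on the crown at (267,275), with the glue bottle, hammer and screwdriver where they were. The lean comes to about 0.278 + 0.010 = 0.288 rad against a mark of 0.287 rad, and contact is steady at about 10 N.

```bash
python3 -c "
from bench import close_job;print(close_job())"
```

```text
the job is handed in; nothing more can be done
None
```

The job is handed in: the gauge is held on the crown, leaning about 0.288 rad against a set mark measured at 0.287 rad; once rocked, the lean came from tool tilt plus the gauge's measured angle in the gripper because no camera could see the dial there, and the verdict was not shown.

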